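Open the tap-side housing of a twin water filter

TASK

The twin water filter on the pantry counter needs a new cartridge: open the housing that carries the tap. Nobody remembers whether its screw cap has an ordinary or a reversed thread, so try it gently both ways, turn it loose, lift it straight off until it is well clear of the neck (about 8 cm), and finish while still holding it there, upright and still, above its housing. Leave the other housing's cap closed and the things around undisturbed.

Things in the scene. Friction and masses are not known exactly. Their poses are not given: they have to be found in the camera images.
- filter_stand: Twin water filter fixed to the counter, facing any way. Grey base 130 x 280 x 12 mm; two equal white upright housings, 90 mm diameter, at y = +75 and -75 mm. The one at +y carries a small steel tap reaching 115 mm past the housing's axis in +y, its lever 102 mm above the counter; the one at -y has none. Origin: centre of the base's underside, z up.
- tap_neck (a point): Centre of the rim (72 mm diameter, 130 mm above the counter) of the neck of the housing with the tap; axes as the stand's. Its quick interrupted thread is right- or left-handed, unknown beforehand and different from start to start: one way (seen from above) the cap turns freely to a stop 66 degrees from shut, the other way it meets a hard stop after 4 degrees.
- plain_neck (a point): Centre of the rim (72 mm diameter, 130 mm above the counter) of the neck of the housing without a tap; axes as the stand's. Its thread is of the other hand (one of the two necks is right-handed, the other left-handed).
- cap_tap: Loose grey screw cap, 100 to 210 g, on the tap's housing. Origin: centre of the underside of its flange (76 mm diameter, 8 mm thick), which rests on the rim; z up. Below, a plug with two lugs reaches 21 mm into the neck. Shut, its x axis is parallel to the stand's. Turning does not raise it; it lifts straight off only when turned 50 to 66 degrees from shut; before, it has 2 to 3 mm of play.
- cap_tap_knob (a point): Middle of the round ribbed grip knob (46 mm diameter, 32 mm high) on top of that cap, 24 mm above the cap's origin; the knob spans 8 to 40 mm above the origin and carries a flat 2 mm index bar along the cap's x axis.
- cap_plain: Cap of the housing without a tap, the same in shape and size. Stays closed.
- cartridge: Spare white filter cartridge standing on the counter, 56 mm diameter, 120 mm high; origin at the centre of its underside. Bystander.
- mug: White mug, 80 mm diameter, 95 mm high; origin at the centre of its underside. Bystander.
- jar: Glass jar with a steel lid, 80 mm diameter, 110 mm high; origin at the centre of its underside. Bystander.

How it is judged:
By the outcome, as a careful person would: the job done as asked, in the order asked, and still so for the second after the job is handed in, while the arm keeps its last pose, push and grip.
It also fails if it takes over 45 s, if anything falls off the work surface, if the arm or the gripper's body presses on something with over 40 N, if the wrist force passes 120 N, or if a joint passes its speed limit or range.

ROBOT

A 7-joint arm with a two-finger parallel gripper is mounted at the origin on the work surface. World frame = base frame: x ahead of the robot, y to its left, z up, the work surface at z = 0. Lengths are in m, angles in rad, forces in N, time in s.
With the tool pointing down it reaches from about 0.4 to 0.85 m from the base axis. Payload 10.4 kg.
Tool frame: the origin (TCP) lies midway between the tips of the shut fingers; the grasp point (between the pads) lies 19 mm behind it (manip.grasp_offset is the distance from the TCP to the grasp point, in m); z points along the fingers, y is the line along which they close (so a half turn about z gives the same grasp; the last joint's range is limited). The gripper opens to 85 mm and grips with 20 to 120 N. Pads are 22 mm wide; open, the fingers measure 114 mm over their backs; the gripper's body (76 mm by 85 mm) begins 54 mm behind the grasp point. The pads swing forward as they close: fully open they stand 13 mm farther back than shut.
Start: joints at [-1.134, 0.332, -0.065, 1.46, 0.022, 1.35, -0.088], TCP at [0.277, 0.56, 0.231] pointing down, gripper open.
Joint ranges: [-2.6, 2.6], [-0.5, 2.12], [-1.47, 1.34], [0.16, 2.42], [-1.27, 4.41], [0.06, 2.06], [-2.6, 2.6]. Speed limits (rad/s): [2.22, 2.22, 2.79, 2.79, 3.14, 3.14, 3.14].

INTERFACE

Orientations are given as a unit quaternion [x, y, z, w].
In Python, from workcell import manip, cam, status gives the robot as it stands (manip), with the cameras (cam) and the readings (status).
- The arm moves only by the tool send_path, called after "Emit:" as a command line: name --argument value ..., lists and objects as JSON in quotes. Schema: {"type":"object","properties":{"segments":{"type":"array","items":{"type":"array","items":{"type":"array","items":{"type":"number"},"minItems":7,"maxItems":7},"minItems":1,"maxItems":20},"minItems":1,"maxItems":1},"force":{"type":"number"},"only":{"type":"string"},"quiet":{"type":"boolean"},"lines":{"type":"string"}},"required":["segments"],"additionalProperties":false}. segments is a list that holds a single list of rows (three levels of brackets), with 1 to 20 rows, each of 7 numbers: a rotation vector rx, ry, rz in a scale on which 1.0 is 4 rad, then dx, dy, dz in normalised numbers (1 is 0.5 m), then the opening from 0.0 (shut) to 1.0 (fully open); each row is the pose to reach, as a shift and turn from the pose commanded when the call began, along the tool's axes at that moment; what a row does not reach only later rows make up. A row lasts 1/8 s, in which the tool goes at most 0.0625 m and 0.188 rad, less where a joint would pass 70% of its speed; a pose out of reach is approached as far as the arm can. The fingers move at their own pace and stop on an object; force is the grip in N (left out, the last holds). Time passes only in rows, so rows that do not move let the fingers close. The tool returns the time, the measured TCP pose, the force, the opening and the grip force at its end. only (a regular expression) keeps the lines of the reply that match it, lines (a string "A,B") keeps lines A to B, and quiet returns only ok. Input that does not fit is refused with a message, and nothing moves.
- status.get_obs(): the state, without advancing time (a new reading comes with each control period).
- cam.camera(name): name is "scene" or "top"; returns the picture (480x640x3 uint8, blue, green, red); there is no depth.
- cam.calibration(name): a dict with "fx", "fy", "cx", "cy" (pixels), "world_from_camera" (4x4, takes a point from camera to world coordinates). Camera axes: x right, y up, looking along -z (the intrinsics and any distortion apply to the point x, -y, -z); pixel columns grow to the right and rows downward; lengths in m; the calibration is good to about 2 mm. A picture is of the moment at which its call begins. calibration takes no time and is no camera call.
- manip.hand_in(): hands the job in; it is judged then, once.
The state is a dict: "clock": time; "joint_pos": joint angles; "joint_velocities": joint speeds; "tau": joint torques, N m; "position": TCP position; "ee_rot": TCP orientation; "ft_force": force on the tool from outside, world axes, zero at the start; "torque": the same for the moment, N m; "grip_width": opening from 0.0 (shut) to 1.0 (fully open); "grasp_force": force on a finger pad.
Only numpy, scipy, OpenCV 4.12 (cv2) and the standard library are available. Lean on these libraries where they do the work, as an engineer would, in place of code of your own. Each camera call takes 0.05 s, during which the arm holds its last target. There are 200 camera calls.

## Working session

There is one attempt and no reset: what is moved stays moved. The work goes in short steps, Python scripts to look and compute and a tool call to move; the robot and the scene stay as the last step left them, time stands still between calls to the robot, and variables do not carry over. Pictures are saved under pics/ and viewed, at most 10 in all, crops included, and the job is handed in when it is done.

```bash
ls; mkdir -p pics
```

Run:
```python
from workcell import manip, cam, status
import cv2
for n in("scene","top"):
    cv2.imwrite(f"pics/{n}0.png",cam.camera(n)); print(n,cam.calibration(n))
o=status.get_obs(); print(o, manip.grasp_offset)
```

```text
pics
workcell.py
scene {'fx': 555.3211708555713, 'fy': 555.3211708555713, 'cx': 318.41714497439546, 'cy': 244.72033153612026, 'world_from_camera': array([[ 0.01757634, -0.60004292,  0.79977469,  1.59457383],
       [ 0.99967382, -0.00427709, -0.02517839, -0.02170035],
       [ 0.01852882,  0.79995637,  0.59977203,  0.91895149],
       [ 0.        ,  0.        ,  0.        ,  1.        ]])}
top {'fx': 567.6874834406964, 'fy': 567.6874834406964, 'cx': 317.1338300907253, 'cy': 247.09062673165673, 'world_from_camera': array([[ 2.25355139e-02,  9.96946546e-01, -7.47645286e-02,
         4.41887057e-01],
       [-9.99723256e-01,  2.19669801e-02, -8.41806065e-03,
         6.24110186e-04],
       [-6.75000558e-03,  7.49335433e-02,  9.97165684e-01,
         1.24165524e+00],
       [ 0.00000000e+00,  0.00000000e+00,  0.00000000e+00,
         1.00000000e+00]])}
{'clock': 0.1, 'joint_pos': array([-1.13360472,  0.33279594, -0.06472858,  1.4608113 ,  0.0215967 ,
        1.34992747, -0.0884843 ]), 'joint_velocities': array([-0.00080466, -0.00012432, -0.00037537, -0.00353725, -0.00087545,
       -0.00032317,  0.00102824]), 'tau': array([ 9.51261427e-04, -6.26740551e+01,  4.88081994e-02, -3.92430854e+01,
        1.63751008e-02,  6.99028111e-03,  4.28624602e-07]), 'position': array([0.27719252, 0.55980589, 0.2306255 ]), 'ee_rot': array([ 2.27846698e-01,  9.73696818e-01, -6.11525665e-04, -1.20730253e-04]), 'ft_force': array([-0.28040397,  0.69753751, -0.60792275]), 'torque': array([ 0.03339732, -0.00944561, -0.03008024]), 'grasp_force': 0.0, 'grip_width': 1.006066675861933} 0.0187
```

View pics/scene0.png

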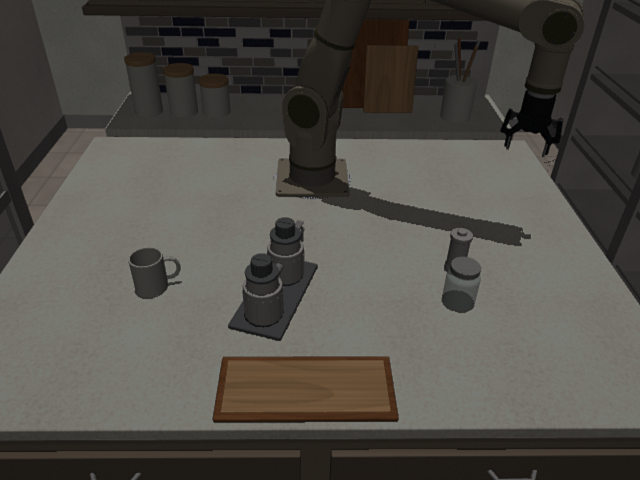

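View pics/top0.png

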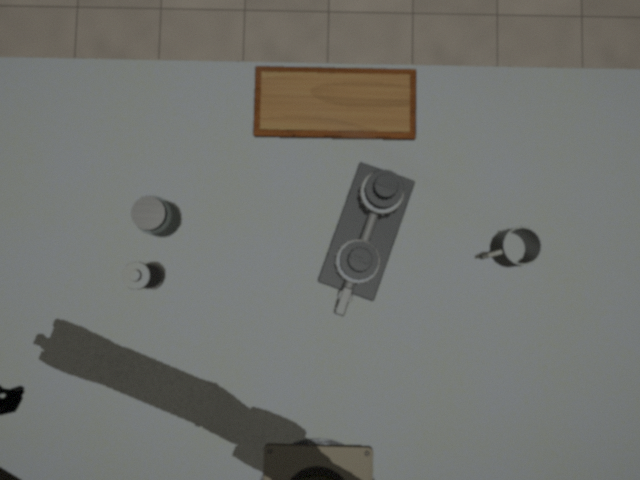

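The scene view shows the twin filter with caps at about (285,228) and (261,265). In the top view the tap points toward the robot at (342,305), so the tapped cap is the near one, at about (361,259). I'll zoom in next.

Run:
```python
import cv2,numpy as np
a=cv2.imread("pics/scene0.png")[205:305,230:330]; b=cv2.imread("pics/top0.png")[160:320,310:420]
f=lambda i,s:cv2.convertScaleAbs(cv2.resize(i,None,fx=s,fy=s,interpolation=cv2.INTER_CUBIC),alpha=1.6)
A=f(a,4);B=f(b,3.5)
o=np.zeros((560,400+385,3),np.uint8);o[:400,:400]=A;o[:B.shape[0],400:400+B.shape[1]]=B
cv2.imwrite("pics/crop0.png",o)
```

```text
(no output)
```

View pics/crop0.png

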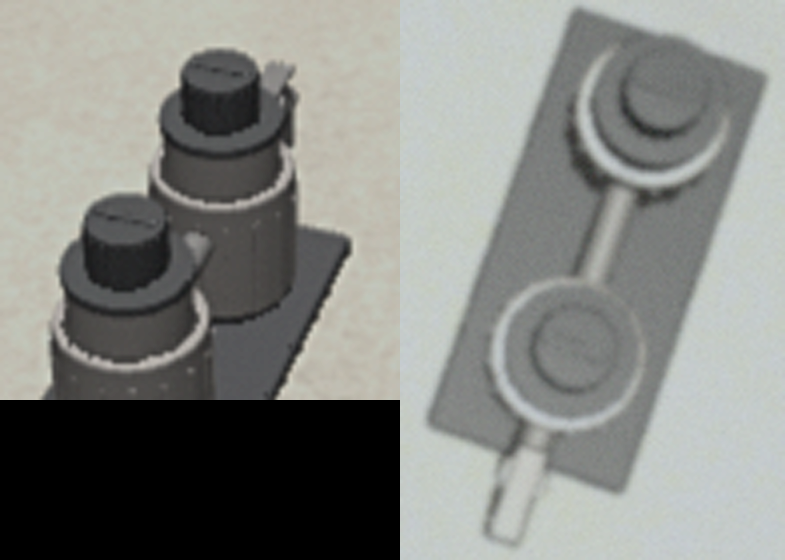

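The crop shows the tapped (near) cap's knob top at about scene (285.0,222.4) and top (359.6,258.6). The base corners in the crop are (578,8), (767,77), (620,492) and (430,425). Next I triangulate the knob and get the stand pose.

Create h.py:
```python
from workcell import manip, cam, status
import numpy as np
from scipy.spatial.transform import Rotation as R
C={n:cam.calibration(n) for n in("scene","top")}
def ray(n,u,v):
    c=C[n];T=c["world_from_camera"]
    d=T[:3,:3]@np.array([(u-c["cx"])/c["fx"],-(v-c["cy"])/c["fy"],-1]);return T[:3,3],d/np.linalg.norm(d)
def tri(*obs):
    A=0;b=0
    for o in obs:
        p,d=ray(*o);M=np.eye(3)-np.outer(d,d);A=A+M;b=b+M@p
    X=np.linalg.solve(A,b)
    return X,[np.linalg.norm(np.cross(ray(*o)[1],X-ray(*o)[0])) for o in obs]
def onz(n,u,v,z):
    p,d=ray(n,u,v);return p+d*(z-p[2])/d[2]
def proj(n,X):
    c=C[n];T=np.linalg.inv(c["world_from_camera"]);q=T[:3,:3]@X+T[:3,3];return np.array([c["cx"]-c["fx"]*q[0]/q[2],c["cy"]+c["fy"]*q[1]/q[2]])
```

Run:
```python
from h import *
np.set_printoptions(precision=4,suppress=True)
print("knob top",tri(("scene",284.8,222.2),("top",359.4,258.4)))
print("plain",tri(("scene",230+124/4-.4,205+217/4-.4),("top",310+267/3.5-.4,160+86/3.5-.4)))
cs=[onz("top",310+x/3.5-.4,160+y/3.5-.4,.012) for x,y in[(178,8),(367,77),(220,492),(30,425)]]
c=np.mean(cs,0);yd=(cs[2]+cs[3]-cs[0]-cs[1])[:2];ln=np.linalg.norm(yd)/2;yd/=2*ln
print("centre",c,"len",ln,"wid",np.linalg.norm(cs[0]-cs[1]),"ydir",yd,"yaw",np.degrees(np.arctan2(-yd[0],yd[1])),"tapneck",c[:2]+.075*yd)
o=status.get_obs();r=R.from_quat(o["ee_rot"]);print(r.as_matrix())
```

```text
knob top (array([ 0.5027, -0.0698,  0.1669]), [np.float64(0.0010848212665108925), np.float64(0.001084821266510925)])
plain (array([ 0.6457, -0.1178,  0.1684]), [np.float64(0.0010610432054708931), np.float64(0.0010610432054709018)])
centre [ 0.5722 -0.0956  0.012 ] len 0.27606060277199335 wid 0.12580368373957246 ydir [-0.9485  0.3168] yaw 71.53343279849325 tapneck [ 0.5011 -0.0718]
[[-0.8962  0.4437 -0.0005]
 [ 0.4437  0.8962 -0.0011]
 [-0.     -0.0012 -1.    ]]
```

Run:
```python
from h import *
o=status.get_obs();r=R.from_quat(o["ee_rot"])
d=r.inv().apply(np.array([.5025,-.0705,.2306])-o["position"]);print(d)
for f in np.arange(1,13)/12: print(0,0,*np.round([1.25*f,*(d*f)],3),1)
```

```text
[-0.48158556 -0.46489132  0.00062569]
0 0 0.104 -0.04 -0.039 0.0 1
0 0 0.208 -0.08 -0.077 0.0 1
0 0 0.312 -0.12 -0.116 0.0 1
0 0 0.417 -0.161 -0.155 0.0 1
0 0 0.521 -0.201 -0.194 0.0 1
0 0 0.625 -0.241 -0.232 0.0 1
0 0 0.729 -0.281 -0.271 0.0 1
0 0 0.833 -0.321 -0.31 0.0 1
0 0 0.938 -0.361 -0.349 0.0 1
0 0 1.042 -0.401 -0.387 0.001 1
0 0 1.146 -0.441 -0.426 0.001 1
0 0 1.25 -0.482 -0.465 0.001 1
```

Careful with the scale: shifts go in shares of 0.5 m and turns go in shares of 4 rad. That gives: -0.482 m / 0.5 = -0.964, -0.465 m / 0.5 = -0.93, 1.25 rad / 4 = 0.3125.

Emit:
send_path --segments '[[[0, 0, 0.025, -0.08, -0.078, 0, 1], [0, 0, 0.0525, -0.16, -0.154, 0, 1], [0, 0, 0.0775, -0.24, -0.232, 0, 1], [0, 0, 0.105, -0.32, -0.31, 0, 1], [0, 0, 0.13, -0.4, -0.388, 0, 1], [0, 0, 0.155, -0.48, -0.464, 0, 1], [0, 0, 0.1825, -0.56, -0.542, 0, 1], [0, 0, 0.2075, -0.64, -0.62, 0, 1], [0, 0, 0.235, -0.72, -0.698, 0, 1], [0, 0, 0.26, -0.8, -0.774, 0, 1], [0, 0, 0.2875, -0.88, -0.852, 0, 1], [0, 0, 0.3125, -0.964, -0.93, 0, 1], [0, 0, 0.3125, -0.964, -0.93, 0, 1], [0, 0, 0.3125, -0.964, -0.93, 0, 1]]]' --force 60

```text
clock: 1.85
position: [0.5027, -0.0701, 0.2309]
ee_rot: [0.754, 0.656, -0.0, -0.0]
ft_force: [0.6, 0.5, -0.5]
grip_width: 1.004
grasp_force: 0.0
```

Run:
```python
from h import *
import cv2
o=status.get_obs();print(o["position"],o["joint_pos"],o["ft_force"],o["torque"]);print(R.from_quat(o["ee_rot"]).as_matrix().round(3))
a=cam.camera("scene")[130:290,220:400];b=cam.camera("top")[160:320,310:420]
f=lambda i,s:cv2.convertScaleAbs(cv2.resize(i,None,fx=s,fy=s,interpolation=cv2.INTER_CUBIC),alpha=1.8)
A=f(a,2.5);B=f(b,3);p=np.zeros((480,780,3),np.uint8);p[:400,:450]=A;p[:,450:]=B
cv2.imwrite("pics/c1.png",p)
```

```text
[ 0.50268536 -0.07007294  0.23089174] [-0.48280267  0.06211299  0.55929097  1.79250755 -0.03436205  1.29746779
 -0.05363917] [ 0.58676597  0.45811454 -0.48476773] [ 0.05075487  0.02525173 -0.0068164 ]
[[ 0.138  0.99  -0.001]
 [ 0.99  -0.138  0.   ]
 [ 0.    -0.001 -1.   ]]
```

View pics/c1.png

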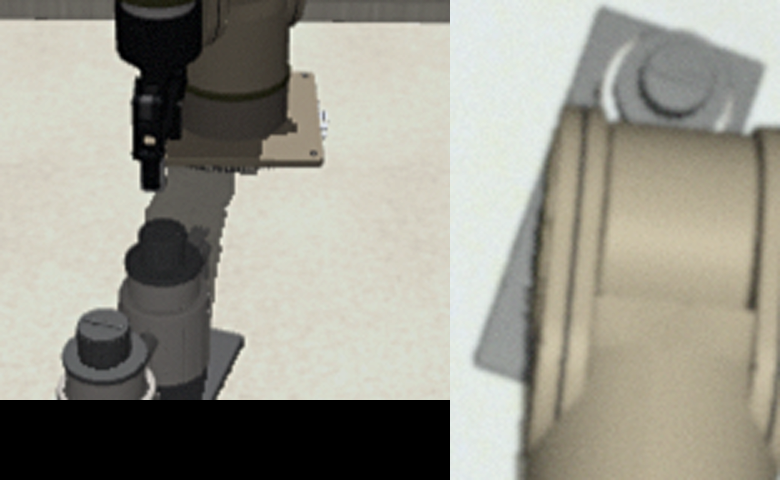

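The picture shows the front fingertip at scene px (280,206), above the knob at (285,222). I'll check the lateral alignment against the projection.

Run:
```python
from h import *
o=status.get_obs();M=R.from_quat(o["ee_rot"]).as_matrix();p=o["position"]
for w in(.0425,.05): print(proj("scene",p+w*M[:,1]+np.array([0,0,.013])))
print(proj("scene",np.array([.5025,-.0705,.169])))
```

```text
[280.81010955 204.4030678 ]
[280.22897911 206.20941744]
[284.02457991 221.37664447]
```

Emit:
send_path --segments '[[[0, 0, 0, 0, 0, 0.06, 1], [0, 0, 0, 0, 0, 0.12, 1], [0, 0, 0, 0, 0, 0.16, 1], [0, 0, 0, 0, 0, 0.18, 1], [0, 0, 0, 0, 0, 0.188, 1], [0, 0, 0, 0, 0, 0.188, 1]]]'

```text
clock: 2.7
position: [0.5032, -0.0702, 0.1377]
ee_rot: [0.754, 0.656, 0.0, 0.0]
ft_force: [0.0, 0.3, 0.1]
grip_width: 1.002
grasp_force: 0.0
```

Emit:
send_path --segments '[[[0, 0, 0, 0, 0, 0, 0.7], [0, 0, 0, 0, 0, 0, 0.6], [0, 0, 0, 0, 0, 0, 0.4], [0, 0, 0, 0, 0, 0, 0.4], [0, 0, 0, 0, 0, 0, 0.4], [0, 0, 0, 0, 0, 0, 0.4]]]' --force 30

```text
clock: 3.45
position: [0.5032, -0.0705, 0.1378]
ee_rot: [0.755, 0.656, 0.0, 0.0]
ft_force: [-2.1, -0.1, 5.5]
grip_width: 0.526
grasp_force: 30.5
```

```bash
python3 -c "
from h import *
o=status.get_obs();print(o['ft_force'],o['torque'],o['position'],o['joint_pos'][6])"
```

```text
[-2.12801378 -0.14720034  5.49465999] [ 0.08532445  0.3534774  -0.02644029] [ 0.50323154 -0.07049014  0.13784483] -0.004087775720310767
```

Scaled: -0.001 m / 0.5 = -0.002, -0.0005 m / 0.5 = -0.001, 0.06 rad / 4 = 0.015.

Emit:
send_path --segments '[[[0, 0, 0, 0, 0, -0.001, 0.4], [0, 0, 0.0075, 0, 0, -0.002, 0.4], [0, 0, 0.015, 0, 0, -0.002, 0.4], [0, 0, 0.0225, 0, 0, -0.002, 0.4], [0, 0, 0.03, 0, 0, -0.002, 0.4], [0, 0, 0.03, 0, 0, -0.002, 0.4]]]' --force 60

```text
clock: 4.2
position: [0.5028, -0.0705, 0.1381]
ee_rot: [0.793, 0.61, -0.0, -0.0]
ft_force: [-0.7, -0.7, -1.3]
grip_width: 0.52
grasp_force: 61.3
```

```bash
python3 -c "
from h import *
o=status.get_obs();print(o['ft_force'],o['torque'],o['position'],o['joint_pos'][6],R.from_quat(o['ee_rot']).as_rotvec(),o['tau'][6])"
```

```text
[-0.70247203 -0.72117979 -1.30936748] [-0.02119141  0.02989717 -0.0218097 ] [ 0.50278287 -0.07052012  0.13813984] -0.12332843051387067 [-2.49018103e+00 -1.91501226e+00  4.62164876e-04] -0.34143942408263683
```

Scaled: -0.22 rad / 4 = -0.055.

Emit:
send_path --segments '[[[0, 0, -0.01, 0, 0, 0, 0.4], [0, 0, -0.02, 0, 0, 0, 0.4], [0, 0, -0.03, 0, 0, 0, 0.4], [0, 0, -0.04, 0, 0, 0, 0.4], [0, 0, -0.0475, 0, 0, 0, 0.4], [0, 0, -0.055, 0, 0, 0, 0.4], [0, 0, -0.055, 0, 0, 0, 0.4]]]' --force 40

```text
clock: 5.08
position: [0.5037, -0.0706, 0.1385]
ee_rot: [0.721, 0.692, 0.001, 0.0]
ft_force: [5.0, 0.3, -5.5]
grip_width: 0.521
grasp_force: 60.5
```

```bash
python3 -c "
from h import *
o=status.get_obs();print(o['ft_force'],o['torque'],o['position'],o['joint_pos'][6],R.from_quat(o['ee_rot']).as_rotvec(),o['tau'][6])"
```

```text
[ 4.98823844  0.27228371 -5.49409197] [ 0.12680443 -1.36271593 -1.65004042] [ 0.50374052 -0.0705646   0.13849998] 0.09271581311630787 [2.26595239 2.17478624 0.00310022] 1.8704146519303322
```

The counter-clockwise try met the hard stop (1.65 N·m), while clockwise was free. I'll turn it clockwise to about 58° from shut.

Scaled: 1.12 rad / 4 = 0.28.

Emit:
send_path --segments '[[[0, 0, 0.025, 0, 0, 0, 0.4], [0, 0, 0.05, 0, 0, 0, 0.4], [0, 0, 0.075, 0, 0, 0, 0.4], [0, 0, 0.1, 0, 0, 0, 0.4], [0, 0, 0.125, 0, 0, 0, 0.4], [0, 0, 0.15, 0, 0, 0, 0.4], [0, 0, 0.175, 0, 0, 0, 0.4], [0, 0, 0.2, 0, 0, 0, 0.4], [0, 0, 0.225, 0, 0, 0, 0.4], [0, 0, 0.25, 0, 0, 0, 0.4], [0, 0, 0.27, 0, 0, 0, 0.4], [0, 0, 0.28, 0, 0, 0, 0.4], [0, 0, 0.28, 0, 0, 0, 0.4]]]' --force 60

```text
clock: 6.7
position: [0.5026, -0.0705, 0.1382]
ee_rot: [0.979, 0.205, -0.0, -0.0]
ft_force: [-0.1, 0.5, -2.1]
grip_width: 0.526
grasp_force: 62.2
```

```bash
python3 -c "
from h import *
o=status.get_obs();print(o['ft_force'],o['torque'],o['position'],o['joint_pos'],R.from_quat(o['ee_rot']).as_rotvec(),o['tau'][6])"
```

```text
[-0.14415942  0.53121717 -2.12808198] [ 0.01706354 -0.01497771 -0.06044359] [ 0.50262478 -0.0704817   0.13819351] [-0.55262348  0.16326159  0.66126222  1.91394131 -0.11222569  1.10162714
 -1.00528307] [-3.07477383e+00 -6.43109713e-01  1.01802179e-03] -0.45720750465989113
```

Turned freely, with no torque at the end. Next is a gentle lift of 6 mm, past the 3 mm of play, to see if it is free.

Scaled: -0.006 m / 0.5 = -0.012, -0.004 m / 0.5 = -0.008.

Emit:
send_path --segments '[[[0, 0, 0, 0, 0, -0.004, 0.4], [0, 0, 0, 0, 0, -0.008, 0.4], [0, 0, 0, 0, 0, -0.012, 0.4], [0, 0, 0, 0, 0, -0.012, 0.4]]]'

```text
clock: 7.2
position: [0.5031, -0.0705, 0.1445]
ee_rot: [0.979, 0.205, 0.0, -0.0]
ft_force: [0.6, 0.0, -2.1]
grip_width: 0.521
grasp_force: 62.1
```

```bash
python3 -c "
from h import *
o=status.get_obs();print(o['ft_force'],o['torque'],o['position'],o['grasp_force'])"
```

```text
[ 0.56535675  0.03259067 -2.11448772] [ 0.02361579  0.04210294 -0.00954231] [ 0.50305703 -0.07046081  0.14449811] 62.14542746543884
```

Scaled: -0.08 m / 0.5 = -0.16, -0.076 m / 0.5 = -0.152.

Emit:
send_path --segments '[[[0, 0, 0, 0, 0, -0.02, 0.4], [0, 0, 0, 0, 0, -0.05, 0.4], [0, 0, 0, 0, 0, -0.08, 0.4], [0, 0, 0, 0, 0, -0.11, 0.4], [0, 0, 0, 0, 0, -0.136, 0.4], [0, 0, 0, 0, 0, -0.152, 0.4], [0, 0, 0, 0, 0, -0.16, 0.4], [0, 0, 0, 0, 0, -0.16, 0.4], [0, 0, 0, 0, 0, -0.16, 0.4], [0, 0, 0, 0, 0, -0.16, 0.4], [0, 0, 0, 0, 0, -0.16, 0.4]]]'

```text
clock: 8.57
position: [0.5028, -0.0705, 0.2241]
ee_rot: [0.979, 0.204, -0.0, -0.0]
ft_force: [0.1, 0.1, -2.0]
grip_width: 0.522
grasp_force: 62.2
```

Run:
```python
from h import *
import cv2
o=status.get_obs();print(o['ft_force'],o['position'],o['grasp_force'],abs(o['joint_velocities']).max())
a=cam.camera("scene")[130:330,100:350]
cv2.imwrite("pics/c2.png",cv2.convertScaleAbs(cv2.resize(a,None,fx=2.8,fy=2.8,interpolation=cv2.INTER_CUBIC),alpha=1.8))
```

```text
[ 0.08268809  0.07040722 -2.01286208] [ 0.50283889 -0.07047207  0.22409214] 62.153213024139404 0.0032635324426317537
```

View pics/c2.png

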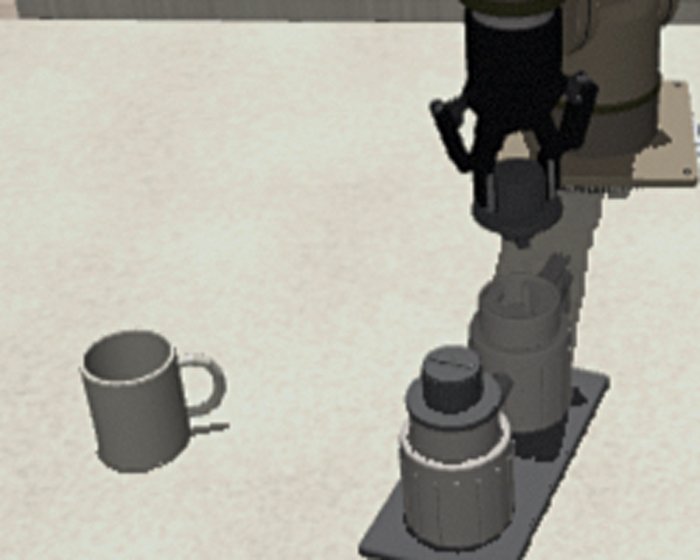

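The cap hangs upright in the gripper at crop (517,200), well clear of the open neck at (520,300). The other cap is still shut at (452,385), and the mug hasn't moved. I'll hand the job in.

```bash
python3 -c "
from workcell import manip, cam, status
print(manip.hand_in())"
```

```text
the job is handed in; nothing more can be done
None
```

The tap housing's cap has a left-handed thread (it loosens clockwise seen from above); I lifted it about 8.6 cm and handed in with it held upright and still above its neck, the other cap shut and, as far as the last picture showed, nothing else disturbed.

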